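# Put the shaper away and click the organizer shut

## Task

Lay the black silicone shaper from the counter down in the long empty front trough of the organizer's pulled-out tray and let go of it. Then push the tray fully home while the clear door is still standing open, and after that swing the door shut and press it until it seats on its catch. Leave the steel pick, the jar and the white cartridge where they are.

Things in the scene. Friction and masses are not known exactly. Their poses are not given: they have to be found in the camera images.
- organizer: clear organizer, 170 wide, 140 deep, z = 90 to 192, on a grey wall section (face at x = 142) over a walnut shelf (top at z = 48). Fixed. Origin: on the counter below the middle of its open front (x = 0). x points into it towards the wall, z up, y along the wall: door hinge at y = +85, the shut door's free edge at y = -81. Lengths in mm
- door (a joint): angle of the clear door (166 wide, 96 high, 5 thick, grey edging) on the upright hinge at the organizer's +y front edge: 0 = shut and seated on the catch, grows as it opens outwards, stop at 1.9. The last 0.07 rad go against a spring roller catch at the free edge (6 to 10 N there), then it snaps in and stays; left short of that it stays ajar. Lengths in mm
- door_hinge (a point): point on the door's hinge axis at mid height (141 above the counter); its axes turn with the door: the door runs from here along -y, its outer face is at x = -3 and looks to -x. Lengths in mm
- door_edge (a point): the outer face of the door at its free edge, mid height; axes as door_hinge. Lengths in mm
- tray (a joint): how far (m) the grey tray in the organizer's upper tier is pulled out along the organizer's -x: 0 = home, front flush with the organizer's front; stop at 0.125. Slides with about 1 N. Lengths in mm
- tray_front (a point): centre of the tray's flat front face (140 wide along y, 40 high, 161 above the counter); axes as organizer, so push it along +x. Lengths in mm
- trough (a point): centre of the inner floor of the tray's front trough, 144 above the counter, axes as organizer. The trough is 71 (x) by 134 (y) inside; its front wall stands 37 above this floor, the other walls 19. Behind it the tray holds four fixed white nozzles 30 high. Lengths in mm
- shaper: black silicone shaper lying on the counter, 113 long; origin at the middle of its length and height; x along it towards the flat rubber tip. The handle, from x = -56 to 22, is a 14 x 14 square bar, the tip beyond it is thinner. 40 g. Lengths in mm
- pick: bare steel pick lying on the counter, 125 long, handle 8 x 8, thin tip to its x. Bystander. Lengths in mm
- jar: closed jar, 56 across, 70 high, on the counter; origin at the middle of its underside. Bystander. Lengths in mm
- cartridge: white capped cartridge, 40 across, 150 high, standing on the walnut shelf beside the organizer; origin at the middle of its underside. Bystander. Lengths in mm
Not all that is in view belongs to the job. Of the things that look like the shaper, take the one that is nearest to the robot's base at the start.

How it is judged:
On the way, in this order (a step that is already met when the one before it is completed fails the run):
1. the shaper lies in the front trough of the tray, let go (x of shaper in the frame of trough between -0.033 and 0.033 m and y of shaper in the frame of trough between -0.04 and 0.04 m and z of shaper in the frame of trough between 0 and 0.014 m and contact force between shaper and the fingers below 0.1 N), for 0.2 s.
2. the tray is home (within 6 mm) with the door still open (more than 0.5 rad) (value of joint tray below 0.006 m and value of joint door above 0.5 rad), for 0.1 s.
At the end, for the whole second after the job is handed in: the door is seated on its catch (under 0.02 rad), the tray is home (within 6 mm), and the shaper lies at rest on the floor of the tray's front trough (its middle within 33 mm across and 40 mm along of the trough's centre, and no more than 14 mm above its floor) (value of joint door below 0.02 rad and value of joint tray below 0.006 m and x of shaper in the frame of trough between -0.033 and 0.033 m and y of shaper in the frame of trough between -0.04 and 0.04 m and z of shaper in the frame of trough between 0 and 0.014 m and linear speed of shaper below 0.02 m/s); the robot touches nothing.
It fails at once if the steel pick is moved by more than 25 mm (distance of pick from where it was at the start of the episode above 0.025 m).
It fails at once if the jar is moved by more than 25 mm (distance of jar from where it was at the start of the episode above 0.025 m).
It fails at once if the cartridge is moved by more than 25 mm (distance of cartridge from where it was at the start of the episode above 0.025 m).
It also fails if it takes over 61 s, if anything falls off the work surface, if the arm or the gripper's body presses on something with over 40 N, if the wrist force passes 120 N, or if a joint passes its speed limit or range.

## Robot

A 6-joint arm with a two-finger parallel gripper is mounted at the origin on the work surface. World frame = base frame: x ahead of the robot, y to its left, z up, the work surface at z = 0. Lengths are in m, angles in rad, forces in N, time in s.
With the tool pointing down it reaches from about 0.25 to 0.775 m from the base axis. Payload 4 kg.
Tool frame: the origin (TCP) lies between the finger pads; the fingertips stand 11 mm ahead of it and the grasp point (between the pads) lies 8 mm behind it (robot.tip_extent is the z of the fingertips in the tool frame, in m); z points along the fingers, y is the line along which they close (so a half turn about z gives the same grasp; the last joint's range is limited). The gripper opens to 94 mm and grips with 3 to 60 N. Pads are 16 mm wide; open, the fingers measure 119 mm over their backs; the gripper's body (75 mm by 177 mm) begins 78 mm behind the grasp point.
Start: joints at [-1.361, 0.087, 1.371, -0, 1.684, -0.103], TCP at [0.169, -0.523, 0.217] pointing down, gripper open.
Joint ranges: [-3.1, 3.1], [-0.76, 2.03], [0.27, 2.55], [-1.08, 4.22], [0.17, 2.65], [-2.57, 2.57]. Speed limits (rad/s): [2.79, 2.79, 3.14, 3.14, 3.14, 3.14].

## Interface

Orientations are given as [roll, pitch, yaw] about the fixed x, y, z axes, in that order (R = Rz(yaw) Ry(pitch) Rx(roll)).
In Python, from bench import robot, imaging gives the robot as it stands.
- The arm moves only by the shell command python3 -m pendant 'ROWS'. ROWS is JSON, a list of rows, each a list of 7 numbers: the shift along the world's x, y, z in cm, then the turn, a rotation vector about the world's x, y, z in degrees, then the opening, from 0 (shut) to 1 (fully open). In form: [[dx, dy, dz, ax, ay, az, jaw], ...]. A call has 1 to 8 rows; each row shifts and turns the commanded pose from where the row before left it; what a row does not reach is not made up. A row lasts 1/10 s, in which the tool goes at most 50 mm and 8.59 degrees, less where a joint would pass 70% of its speed; a pose out of reach is approached as far as the arm can. A call is refused whole if a number of a shift passes 5 or a number of a turn 8.59, either way. A call with a gripper value outside its range is refused whole. The fingers move at their own pace and stop on an object; the grip force is fixed at half the most. Time passes only in rows, so rows that do not move let the fingers close. It gives the time, the measured TCP pose, the force, the opening and the grip force at its end, in the units of the state.
- robot.get_obs(): the state, without advancing time (a new reading comes with each control period).
- imaging.snapshot(name): name is "scene" or "side" or "wrist"; returns the picture (400x640x3 uint8, red, green, blue); there is no depth.
- imaging.camera_params(name): a dict with "camera_matrix" (3x3 intrinsics, pixels), "R" (3x3) and "t" (3): a world point X has camera coordinates R X + t. Camera axes: x right, y down, z forward; pixel columns grow to the right and rows downward; lengths in m; the calibration is good to about 2 mm. The wrist camera is an equidistant fisheye: a pixel r from the principal point sees the ray r / f radians off the axis. A picture is of the moment at which its call begins: read the wrist's pose just before it. camera_params takes no time and is no camera call; for the wrist camera it gives the pose at the moment of the call.
- robot.close_job(): hands the job in; it is judged then, once.
The state is a dict: "time": time; "joint_positions": joint angles; "qvel": joint speeds; "joint_torque": joint torques, N m; "tool_pos": TCP position; "ee_rot": TCP orientation; "wrist_force": force on the tool from outside, world axes, zero at the start; "wrist_torque": the same for the moment, N m; "width": finger opening in m; "finger_force": force on a finger pad.
Only numpy, scipy, OpenCV 4.12 (cv2) and the standard library are available. Lean on these libraries where they do the work, as an engineer would, in place of code of your own. Each camera call takes 0.05 s, during which the arm holds its last target. There are 200 camera calls.

## Working session

There is one attempt and no reset: what is moved stays moved. The work goes in short steps, Python scripts to look and compute and a shell command to move; the robot and the scene stay as the last step left them, time stands still between calls to the robot, and variables do not carry over. Pictures are saved under pics/ and viewed, at most 10 in all, crops included, and the job is handed in when it is done.

```bash
mkdir -p pics; ls; python3 - <<'E'
from bench import robot, imaging
import cv2
for n in("scene","side"):
    im=imaging.snapshot(n); cv2.imwrite(f"pics/{n}0.png",im[:,:,::-1])
    print(n,imaging.camera_params(n))
print(robot.get_obs())
E
```

```text
pics
scene {'camera_matrix': array([[394.71682091,   0.        , 326.72283586],
       [  0.        , 394.71682091, 200.29537005],
       [  0.        ,   0.        ,   1.        ]]), 'R': array([[-0.52585845,  0.85053086, -0.00837539],
       [ 0.60049929,  0.36426156, -0.71183855],
       [-0.60238982, -0.37935573, -0.7022932 ]]), 't': array([ 0.38186014, -0.19397727,  1.56978882])}
side {'camera_matrix': array([[490.91720329,   0.        , 320.03609392],
       [  0.        , 490.91720329, 192.45973556],
       [  0.        ,   0.        ,   1.        ]]), 'R': array([[ 0.94108033, -0.33762932,  0.0193456 ],
       [-0.22787556, -0.67535119, -0.70140823],
       [ 0.24988106,  0.6556731 , -0.71249719]]), 't': array([-0.57766357,  0.12965392,  1.37527684])}
{'time': 0.1, 'joint_positions': array([-1.36104515e+00,  8.78919505e-02,  1.37209135e+00, -1.69835808e-05,
        1.68361036e+00, -1.03118433e-01]), 'qvel': array([ 5.01902274e-04,  2.85665386e-04, -3.13509660e-03, -4.00952154e-05,
        2.24827419e-04,  1.59640894e-03]), 'joint_torque': array([ 1.51985634e-03, -3.41254306e+01, -3.03300869e+01,  7.18794158e-02,
        3.04635172e-02, -1.03918560e-04]), 'tool_pos': array([ 0.16916579, -0.52283971,  0.21542125]), 'ee_rot': array([-3.13960053e+00, -1.89186130e-04,  3.12867523e-01]), 'wrist_force': array([-0.68315596, -0.30556137,  0.24131556]), 'wrist_torque': array([ 0.02202018,  0.00162053, -0.03528195]), 'finger_force': 0.0, 'width': 0.09412263089608511}
```

View pics/scene0.png

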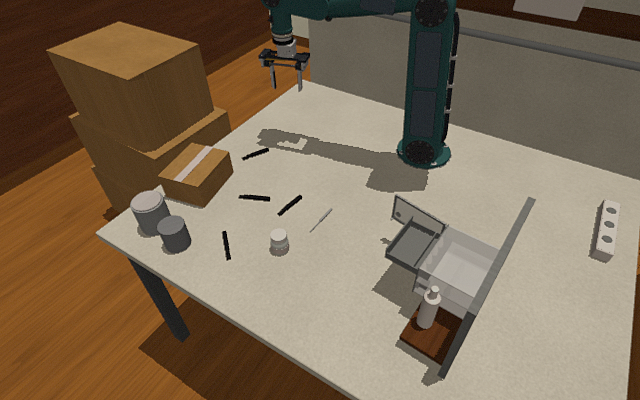

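View pics/side0.png

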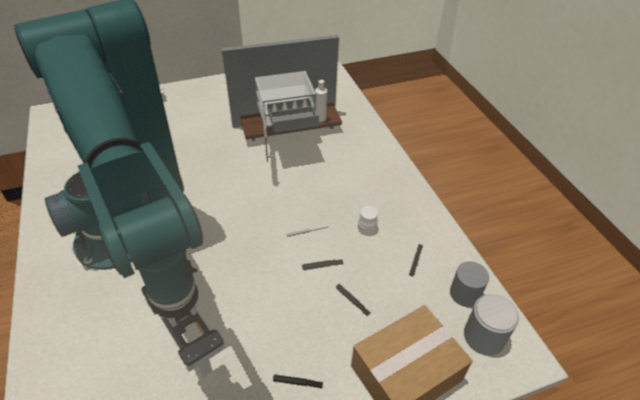

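The four black shaper-like bars are at scene pixels (256,153), (254,198), (290,205) and (227,245), and at side pixels (298,380), (352,299), (322,265) and (416,260). The pick is at scene (321,220), the jar at (279,240), and the organizer with its open door and pulled-out tray is around (440,260). Next I'll compute which bar is nearest the base and enlarge the crops.

```bash
cat > h.py <<'E'
import numpy as np, cv2
from bench import robot, imaging
def ray(n,p,cp=None):
    c=cp or imaging.camera_params(n); K=c["camera_matrix"]; R=c["R"]; t=c["t"]
    d=R.T@np.linalg.inv(K)@np.array([p[0],p[1],1.]); return -R.T@t,d
def onz(n,p,z):
    o,d=ray(n,p); return o+d*(z-o[2])/d[2]
def tri(a,b):
    (o,d),(q,e)=ray("scene",a),ray("side",b); d/=np.linalg.norm(d);e/=np.linalg.norm(e)
    s=np.linalg.lstsq(np.c_[d,-e],q-o,rcond=None)[0]; u,v=o+s[0]*d,q+s[1]*e
    return (u+v)/2,np.linalg.norm(u-v)
def proj(n,X):
    c=imaging.camera_params(n); x=(c["R"]@np.atleast_2d(X).T).T+c["t"]; x=x@c["camera_matrix"].T
    return x[:,:2]/x[:,2:]
E
python3 - <<'E'
from h import *
for n,ps in(("scene",[(256,153),(254,198),(290,205),(227,245)]),("side",[(298,380),(352,299),(322,265),(416,260)])):
    for p in ps:
        w=onz(n,p,.007); print(n,p,w.round(3),np.hypot(*w[:2]).round(3))
s=cv2.imread("pics/scene0.png"); d=cv2.imread("pics/side0.png")
r=lambda i,x,y,w,h,W,H:cv2.resize(i[y:y+h,x:x+w],(W,H),interpolation=cv2.INTER_CUBIC)
a=r(s,370,180,100,75,800,600)
b=np.vstack([r(s,225,140,120,45,800,300),r(d,245,235,120,45,800,300)])
# left: organizer in scene 4x; right side org 4x
A=np.hstack([r(s,370,180,100,100,400,400),r(d,235,50,100,100,400,400)])
B=np.hstack([r(s,225,140,100,50,400,200),r(s,225,180,100,50,400,200)])
cv2.imwrite("pics/c1.png",np.vstack([A,B]))
E
```

```text
scene (256, 153) [ 0.358 -0.557  0.007] 0.662
scene (254, 198) [ 0.561 -0.401  0.007] 0.689
scene (290, 205) [ 0.524 -0.273  0.007] 0.591
scene (227, 245) [ 0.769 -0.339  0.007] 0.84
side (298, 380) [ 0.362 -0.557  0.007] 0.664
side (352, 299) [ 0.555 -0.403  0.007] 0.686
side (322, 265) [ 0.519 -0.279  0.007] 0.589
side (416, 260) [ 0.767 -0.346  0.007] 0.841
```

View pics/c1.png

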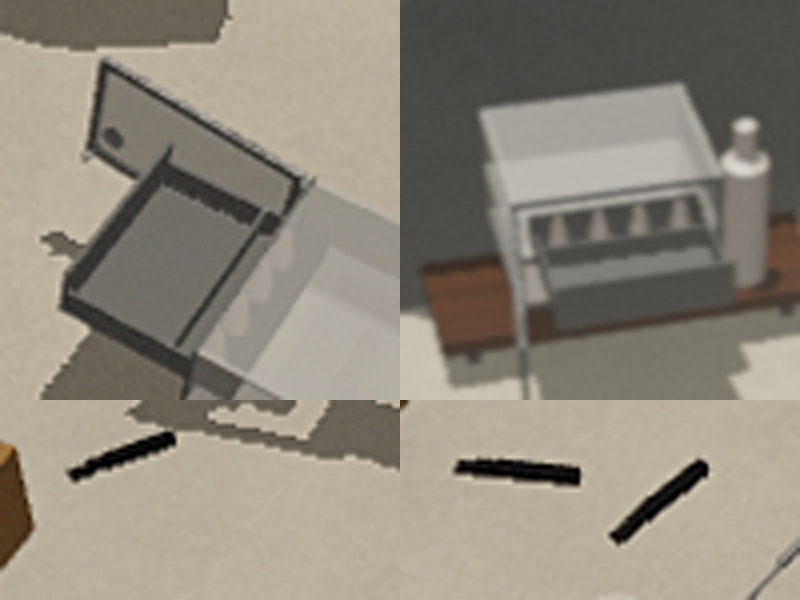

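The target is the bar at scene (290,205) / side (322,265). It is 0.59 m from the base and the others are at 0.66, 0.69 and 0.84 m. In the crop, the organizer's door corners are at scene (445.5,226), (396,196) and (392.5,218). The tray's front top corners are at scene (412,218) and (387,253). Next I'll fit the organizer pose and segment the bar.

```bash
cat > fit.py <<'E'
from h import *
from scipy.optimize import least_squares
def model(q):
    x,y,a,d,th=q
    L=lambda u,v,z:np.array([x+np.cos(a)*u-np.sin(a)*v,y+np.sin(a)*u+np.cos(a)*v,z])
    D=lambda r,z:L(-np.sin(th)*r,.085-np.cos(th)*r,z)
    return L,D
def obs(q):
    L,D=model(q); d=q[3]
    return [("scene",D(0,.189),(445.5,226)),("scene",D(.166,.189),(396,195.7)),("scene",D(.166,.093),(392.5,218.3)),
    ("scene",L(-d,.07,.181),(412,217.5)),("scene",L(-d,-.07,.181),(387,253)),
    ("side",L(-d,.07,.181),(271.2,121.2)),("side",L(-d,-.07,.181),(318.8,115.5)),("side",L(-d,.07,.141),(273.7,132)),("side",L(-d,-.07,.141),(319.3,125.5)),
    ("side",L(.14,.085,.192),(255,77.5)),("side",L(.14,-.085,.192),(306.2,71.2)),("side",L(0,-.085,.192),(315,95)),("side",L(0,.085,.192),(263.7,101.7)),
    ("side",D(.166,.093),(275,185))]
if __name__=="__main__":
    f=lambda q:np.concatenate([proj(n,X)[0]-p for n,X,p in obs(q)])
    best=min((least_squares(f,[.4,.3,a,.1,1.5],loss="soft_l1") for a in np.arange(-3,3.1,.75)),key=lambda r:r.cost)
    q=best.x; np.save("q.npy",q); print(q.round(4)); print(f(q).reshape(-1,2).round(1))
    for n,c in(("scene",(290,205)),("side",(322,265))):
        im=cv2.imread(f"pics/{n}0.png").max(2); m=(im<70).astype(np.uint8)
        k,l,st,ce=cv2.connectedComponentsWithStats(m)
        i=1+np.argmin(np.hypot(*(ce[1:]-c).T)+ (st[1:,4]<30)*99)
        v,u=np.nonzero(l==i); P=np.array([onz(n,p,.009)[:2] for p in zip(u,v)])
        mu=P.mean(0); w,V=np.linalg.eigh(np.cov(P.T)); ax=V[:,1]; s=(P-mu)@ax; t=(P-mu)@V[:,0]
        mid=(s.max()+s.min())/2
        print(n,st[i],"ctr",(mu+ax*mid).round(4),"axis",ax.round(3),"len",np.ptp(s).round(3),
          "widths",[np.ptp(t[(s-s.min()>=b)&(s-s.min()<b+.012)]).round(4) for b in np.arange(0,.11,.012)])
    for nm,a,b in(("jar top",(279,233),(368.5,213)),("pick",(321,220),(308,231))):
        print(nm,onz("scene",a,.07 if nm[0]=="j" else .004).round(3),onz("side",b,.07 if nm[0]=="j" else .004).round(3))
E
python3 fit.py
```

```text
Traceback (most recent call last):
  File "fit.py", line 17, in <module>
    best=min((least_squares(f,[.4,.3,a,.1,1.5],loss="soft_l1") for a in np.arange(-3,3.1,.75)),key=lambda r:r.cost)
  File "fit.py", line 17, in <genexpr>
    best=min((least_squares(f,[.4,.3,a,.1,1.5],loss="soft_l1") for a in np.arange(-3,3.1,.75)),key=lambda r:r.cost)
              ~~~~~~~~~~~~~^^^^^^^^^^^^^^^^^^^^^^^^^^^^^^^^^^^
  File "fit.py", line 16, in <lambda>
    f=lambda q:np.concatenate([proj(n,X)[0]-p for n,X,p in obs(q)])
                               ~~~~^^^^^
  File "h.py", line 13, in proj
    c=imaging.camera_params(n); x=(c["R"]@np.atleast_2d(X).T).T+c["t"]; x=x@c["camera_matrix"].T
ValueError: time passes only in moves, steps and waits
```

```bash
sed -i '2a from functools import lru_cache\n@lru_cache\ndef CP(n): return imaging.camera_params(n)' h.py; sed -i 's/cp or imaging.camera_params(n)/cp or CP(n)/; s/c=imaging.camera_params(n); x=/c=CP(n); x=/' h.py; python3 fit.py
```

```text
[0.5933 0.2314 1.487  0.0902 1.6702]
[[  1.   -1.5]
 [ -1.4  -0.3]
 [ -1.5   0.1]
 [  0.7  -2.3]
 [ -0.5  -5.1]
 [  2.7  -0.2]
 [  0.2  -1.1]
 [  0.8  -0.5]
 [ -0.5  -0.6]
 [  0.7  -0.1]
 [ -0.4  -0.1]
 [  1.4  -0.7]
 [ -0.4  -0.2]
 [ -5.2 -24.2]]
scene [278 195  24  21 116] ctr [ 0.5247 -0.2739] axis [-0.993  0.115] len 0.116 widths [np.float64(0.0117), np.float64(0.0122), np.float64(0.0118), np.float64(0.015), np.float64(0.0173), np.float64(0.0152), np.float64(0.0169), np.float64(0.0153), np.float64(0.0177), np.float64(0.0122)]Traceback (most recent call last):
  File "fit.py", line 27, in <module>
    "widths",[np.ptp(t[(s-s.min()>=b)&(s-s.min()<b+.012)]).round(4) for b in np.arange(0,.11,.012)])
              ~~~~~~^^^^^^^^^^^^^^^^^^^^^^^^^^^^^^^^^^^^^^
    return _methods._ptp(a, axis=axis, out=out, **kwargs)
           ~~~~~~~~~~~~~^^^^^^^^^^^^^^^^^^^^^^^^^^^^^^^^^
    umr_maximum(a, axis, None, out, keepdims),
    ~~~~~~~~~~~^^^^^^^^^^^^^^^^^^^^^^^^^^^^^^
ValueError: zero-size array to reduction operation maximum which has no identity
```

```bash
python3 -m pendant '[[3,2.2,0,0,0,-3,0.55],[4,2.9,0,0,0,-3,0.55],[4,2.9,0,0,0,-3,0.55],[4,2.9,0,0,0,-3,0.55],[4,2.9,0,0,0,-3,0.55],[4,2.9,0,0,0,-3,0.55],[4,2.9,0,0,0,-3,0.55],[4,2.9,0,0,0,-3.5,0.55]]'
sed -i '/(387,253)),$/s/,("scene",L(-d,-.07,.181),(387,253))//;s/("scene",L(-d,-.07,.181),(387,253)),//; s/,\s*$/,/; s/("side",D(.166,.093),(275,185))//' fit.py
sed -i 's/<b+.012)\]).round(4)/<b+.012)|(np.arange(len(s))==0)]).round(4)/' fit.py; python3 fit.py
```

```text
time: 0.9
tool_pos: [0.4804, -0.2967, 0.216]
ee_rot: [-3.142, 0.001, -0.117]
wrist_force: [1.5, -0.9, -0.6]
width: 0.0518
finger_force: 0.0
[0.5929 0.2319 1.477  0.093  1.6767]
[[ 1.5 -1.4]
 [-0.3 -0.7]
 [-0.5 -0.3]
 [ 0.4 -2.8]
 [ 2.4  0.1]
 [ 0.1 -0.4]
 [ 0.5 -0.1]
 [-0.7  0. ]
 [ 0.9 -0.4]
 [-0.1 -0.1]
 [ 1.3 -0.6]
 [-0.6 -0.4]]
scene [278 195  24  21 116] ctr [ 0.5247 -0.2739] axis [-0.993  0.115] len 0.116 widths [np.float64(0.0129), np.float64(0.0124), np.float64(0.0118), np.float64(0.015), np.float64(0.0173), np.float64(0.0152), np.float64(0.0169), np.float64(0.0153), np.float64(0.0177), np.float64(0.0122)]
side [274 375  48  13 261] ctr [ 0.3593 -0.5595] axis [-0.884  0.468] len 0.107 widths [np.float64(0.0117), np.float64(0.0115), np.float64(0.0106), np.float64(0.0125), np.float64(0.013), np.float64(0.0125), np.float64(0.0125), np.float64(0.0122), np.float64(0.0115), np.float64(0.0)]
jar top [ 0.686 -0.192  0.07 ] [ 0.685 -0.197  0.07 ]
pick [ 0.525 -0.146  0.004] [ 0.523 -0.152  0.004]
```

```bash
python3 - <<'E'
from h import *
c=imaging.camera_params("wrist"); im=imaging.snapshot("wrist"); print(c)
cv2.imwrite("pics/w1.png",im[:,:,::-1]); print(robot.get_obs()["tool_pos"],robot.get_obs()["ee_rot"])
E
```

```text
{'camera_matrix': array([[309.70691629,   0.        , 318.37309941],
       [  0.        , 309.70691629, 201.54345701],
       [  0.        ,   0.        ,   1.        ]]), 'R': array([[-1.16287774e-01, -9.93215518e-01, -2.97905192e-04],
       [-9.52207260e-01,  1.11401134e-01,  2.84413644e-01],
       [-2.82450858e-01,  3.33574972e-02, -9.58701617e-01]]), 't': array([-0.23943302,  0.46159032,  0.53715753])}
[ 0.48596781 -0.29126512  0.2154708 ] [-3.13581998 -0.00356101 -0.11112011]
```

View pics/w1.png

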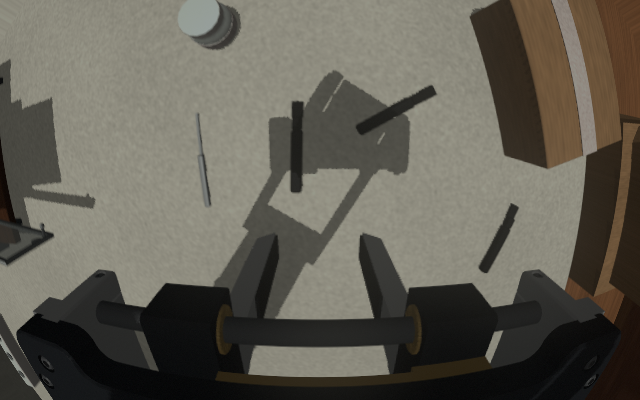

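In the wrist view the shaper runs from its thin tip at (297,101) to its handle end at (296,192). The pick is at (203,160) and the jar is at (203,22).

```bash
cat >> h.py <<'E'
def wz(p,z,c=None):
    c=c or imaging.camera_params("wrist"); K=c["camera_matrix"]; v=np.array(p)-K[:2,2]; r=np.hypot(*v); a=r/K[0,0]
    d=c["R"].T@np.r_[np.sin(a)*v/r,np.cos(a)]; o=-c["R"].T@c["t"]; return o+d*(z-o[2])/d[2]
E
python3 - <<'E'
from h import *
c=imaging.camera_params("wrist")
a,b=wz((297.5,101),.008,c),wz((296.5,192),.012,c); u=a-b
print(a,b,np.linalg.norm(u),((a+b)/2).round(4),np.degrees(np.arctan2(u[1],u[0])))
print("pick",wz((203,160),.004,c)); o=robot.get_obs(); print(o["tool_pos"],o["ee_rot"])
E
```

```text
[ 0.58649621 -0.27681118  0.008     ] [ 0.47583511 -0.26231899  0.012     ] 0.11167767264469854 [ 0.5312 -0.2696  0.01  ] -7.461001656887944
pick [ 0.53034252 -0.14507462  0.004     ]
[ 0.48596781 -0.29126512  0.2154708 ] [-3.13581998 -0.00356101 -0.11112011]
```

```bash
python3 -m pendant '[[1.2,0.8,-4,0,0,-0.6,0.55],[1,0.6,-4,0,0,0,0.55],[0.7,0.5,-4,0,0,0,0.55],[0,0,-3,0,0,0,0.55],[0,0,0,0,0,0,0.55],[0,0,0,0,0,0,0.55]]'
```

```text
time: 1.55
tool_pos: [0.5079, -0.2793, 0.0663]
ee_rot: [-3.141, 0.001, -0.125]
wrist_force: [0.6, 0.6, 0.7]
width: 0.0517
finger_force: 0.0
```

```bash
python3 -m pendant '[[0.7,0.6,-1,0,0,0,0.55],[0,0,-2.1,0,0,0,0.55],[0,0,-2.1,0,0,0,0.55],[0,0,0,0,0,0,0.55],[0,0,0,0,0,0,0],[0,0,0,0,0,0,0],[0,0,0,0,0,0,0],[0,0,0,0,0,0,0]]'
```

```text
time: 2.35
tool_pos: [0.5159, -0.2738, 0.0158]
ee_rot: [3.141, -0.002, -0.125]
wrist_force: [0.3, 0.3, -0.2]
width: 0.0233
finger_force: 0.0
```

```bash
python3 -m pendant '[[0,0,0,0,0,0,0],[0,0,0,0,0,0,0],[0,0,0,0,0,0,0],[0,0,0,0,0,0,0],[0,0,0,0,0,0,0],[0,0,0,0,0,0,0]]'
```

```text
time: 2.95
tool_pos: [0.5156, -0.2736, 0.0151]
ee_rot: [3.141, -0.001, -0.125]
wrist_force: [-0.9, -0.2, 5.9]
width: 0.0133
finger_force: 30.0
```

```bash
python3 -m pendant '[[0,0,3,0,0,0,0],[0,0,5,0,0,0,0],[0,0,5,0,0,0,0],[0,2,4.4,0,0,0.5,0],[0,3,3.9,0,0,0.5,0],[0,3.4,3.6,0,0,0.5,0],[0,3.8,3,0,0,0,0],[0,4.4,0,0,0,0,0]]'; python3 -m pendant '[[0,4.4,0,0,0,0,0],[0,4.4,0,0,0,0,0],[0,4.4,0,0,0,0,0],[0,4,0,0,0,0,0],[0,3,0,0,0,0,0],[0,1,0,0,0,0,0],[0,0,0,0,0,0,0],[0,0,0,0,0,0,0]]'; python3 - <<'E'
from h import *
c=imaging.camera_params("wrist"); im=imaging.snapshot("wrist"); print(c["R"].tolist(),c["t"].tolist())
import pickle; pickle.dump(c,open("c2.pkl","wb"))
cv2.imwrite("pics/w2.png",im[:,:,::-1])
E
```

```text
time: 3.75
tool_pos: [0.5166, -0.107, 0.2984]
ee_rot: [3.14, -0.009, -0.101]
wrist_force: [0.9, -0.0, 0.6]
width: 0.0141
finger_force: 30.0
time: 4.55
tool_pos: [0.5153, 0.1038, 0.293]
ee_rot: [3.141, 0.001, -0.1]
wrist_force: [-0.2, 0.3, -0.4]
width: 0.0138
finger_force: 30.0
[[-0.09905788750033517, -0.9950812278874654, 0.0009406539996007513], [-0.9539233789298341, 0.09522969911874585, 0.28453732889876415], [-0.2832273328177584, 0.027288354873996622, -0.9586645000380537]] [0.15333042507040145, 0.4307670909880349, 0.6084286507147286]
```

View pics/w2.png

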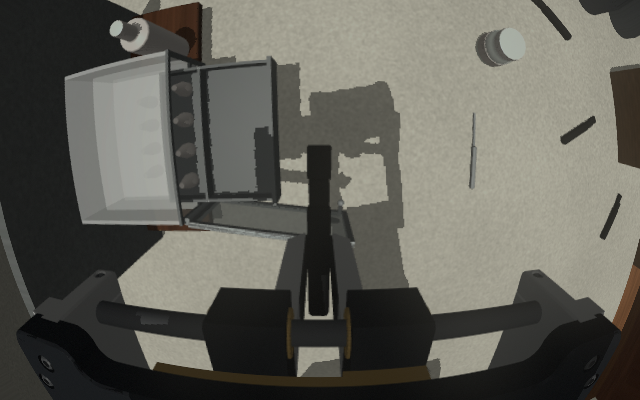

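The wrist view shows the organizer's front top edge from (168,52) to (183,222) and the tray's front outer top edge from (277,58) to (281,200). The trough's back divider runs from (200,68) to (207,198). The held shaper runs from its tip at (319,147) to its handle end at (318,314).

```bash
python3 - <<'E'
from h import *
import pickle; c=pickle.load(open("c2.pkl","rb"))
for n,p,z in(("org front -y",(168,52),.192),("org front +y",(183,222),.192),("trayfront -y",(277,58),.181),("trayfront +y",(281,200),.181),
  ("div -y",(200,68),.163),("div +y",(207,198),.163),("door hinge",(186,222),.189),("door free",(353,240),.189)):
    print(n,wz(p,z,c).round(4))
for z in(.28,.287):
  a,b=wz((319,147),z,c),wz((318,314),z,c); print("shaper",z,a.round(4),b.round(4),((a+b)/2).round(4),np.linalg.norm(a-b))
q=np.load("q.npy"); L=lambda u,v:(q[0]+np.cos(q[2])*u-np.sin(q[2])*v,q[1]+np.sin(q[2])*u+np.cos(q[2])*v)
print(q,L(0,-.085),L(0,.085),L(-q[3],-.07),L(-q[3],.07))
print(robot.get_obs()["tool_pos"])
E
```

```text
org front -y [0.6758 0.2261 0.192 ]
org front +y [0.5114 0.2379 0.192 ]
trayfront -y [0.652  0.1263 0.181 ]
trayfront +y [0.5209 0.1379 0.181 ]
div -y [0.659  0.2061 0.163 ]
div +y [0.5259 0.2187 0.163 ]
door hinge [0.5101 0.2361 0.189 ]
door free [0.4766 0.0734 0.189 ]
shaper 0.28 [0.5781 0.0964 0.28  ] [0.4614 0.1087 0.28  ] [0.5197 0.1026 0.28  ] 0.11734986948691511
shaper 0.287 [0.5789 0.0964 0.287 ] [0.4667 0.1082 0.287 ] [0.5228 0.1023 0.287 ] 0.11280055335677158
[0.59292358 0.23188669 1.47704726 0.09295664 1.67670201] (np.float64(0.6775503248857007), np.float64(0.22392968580834854)) (np.float64(0.5082968332957454), np.float64(0.23984369173422776)) (np.float64(0.653914354867473), np.float64(0.13278541582025016)) (np.float64(0.5145291264992745), np.float64(0.14589106775920951))
[0.51533091 0.10343531 0.29311404]
```

```bash
python3 -m pendant '[[2,2.15,0,0,0,0.4,0],[2.5,3,0,0,0,0,0],[2,2,0,0,0,0,0],[0,0,-2.5,0,0,0,0],[0,0,-3.5,0,0,0,0],[0,0,-2,0,0,0,0],[0,0,0,0,0,0,0],[0,0,0,0,0,0,0]]'; python3 - <<'E'
from h import *
import pickle
c=imaging.camera_params("wrist"); im=imaging.snapshot("wrist"); s=imaging.snapshot("scene")
pickle.dump(c,open("c3.pkl","wb")); cv2.imwrite("pics/w3f.png",im[:,:,::-1])
cv2.imwrite("pics/w3.png",np.hstack([cv2.resize(im[100:340,180:440],(430,400)),cv2.resize(s[180:280,370:462],(368,400),interpolation=3)])[:,:,::-1])
E
```

```text
time: 5.4
tool_pos: [0.5806, 0.1749, 0.2138]
ee_rot: [3.141, 0.0, -0.094]
wrist_force: [-0.3, 0.4, 0.9]
width: 0.0138
finger_force: 30.0
```

View pics/w3.png

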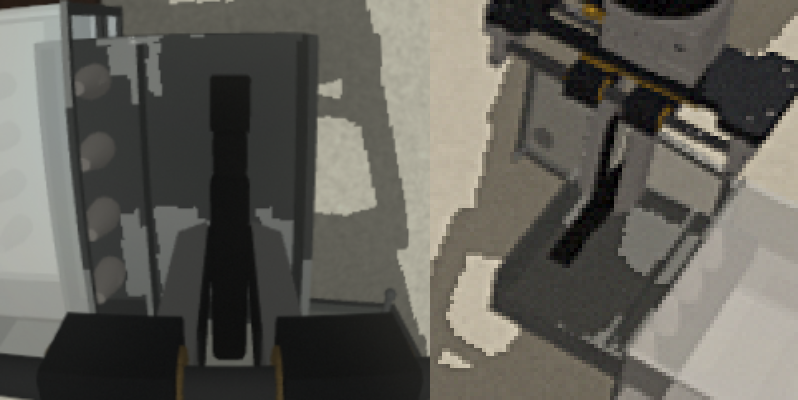

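The crop shows the shaper over the trough, parallel to it. It sits at crop column 230, with the trough walls at 148 and 302, and the tip is clear of the far wall. Lowering it now.

```bash
python3 -m pendant '[[0,0,-2,0,0,0,0],[0,0,-2,0,0,0,0],[0,0,-0.8,0,0,0,0],[0,0,-0.5,0,0,0,0],[0,0,0,0,0,0,0],[0,0,0,0,0,0,0],[0,0,0,0,0,0,0]]'
```

```text
time: 6.2
tool_pos: [0.5809, 0.1763, 0.1618]
ee_rot: [-3.141, -0.002, -0.092]
wrist_force: [-0.1, 0.3, 0.5]
width: 0.0138
finger_force: 30.0
```

```bash
python3 -m pendant '[[0,0,-0.15,0,0,0,0],[0,0,-0.1,0,0,0,0],[0,0,0,0,0,0,0],[0,0,0,0,0,0,0.25],[0,0,0,0,0,0,0.25],[0,0,0,0,0,0,0.25],[0,0,0,0,0,0,0.25],[0,0,0,0,0,0,0.25]]'
```

```text
time: 7.0
tool_pos: [0.5802, 0.1761, 0.1577]
ee_rot: [3.141, 0.0, -0.092]
wrist_force: [-0.7, -0.2, -1.1]
width: 0.0236
finger_force: 0.0
```

```bash
python3 -m pendant '[[0,0,1,0,0,0,0.25],[0,0,3,0,0,0,0.25],[0,0,5,0,0,0,0.25],[0,-2,4,0,0,0,0.25],[0,-4,0,0,0,0,0],[0,-4,0,0,0,0,0],[0,0,0,0,0,0,0],[0,0,0,0,0,0,0]]'; python3 - <<'E'
from h import *
import pickle
c=imaging.camera_params("wrist"); im=imaging.snapshot("wrist"); print(robot.get_obs()["tool_pos"])
pickle.dump(c,open("c4.pkl","wb")); cv2.imwrite("pics/w4.png",im[:,:,::-1])
E
```

```text
time: 7.8
tool_pos: [0.5803, 0.0756, 0.2887]
ee_rot: [-3.141, -0.001, -0.094]
wrist_force: [0.4, -0.4, -0.3]
width: 0.0005
finger_force: 0.0
[0.58026594 0.07646088 0.28847674]
```

View pics/w4.png

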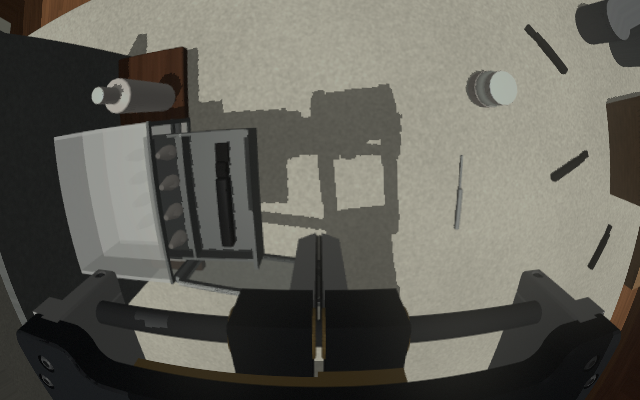

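The shaper lies flat and straight in the trough, from (222,143) to (228,246), and it has been let go. The tray front edge is at about (258,195). Next I'll lower the closed fingers in front of the tray.

```bash
python3 -m pendant '[[0,0,-4,0,0,0,0],[0,0,-4.5,0,0,0,0],[0,0,-4,0,0,0,0],[0.2,1.5,0,0,0,0,0],[0.1,1.5,0,0,0,0,0],[0.1,1,0,0,0,0,0],[0.1,1,0,0,0,0,0],[0.1,1,0,0,0,0,0]]';  python3 -m pendant '[[0.1,1,0,0,0,0,0],[0.1,1,0,0,0,0,0],[0.1,1,0,0,0,0,0],[0.1,1,0,0,0,0,0],[0.1,1,0,0,0,0,0],[0.1,1,0,0,0,0,0],[0,0,0,0,0,0,0]]'
```

```text
time: 8.65
tool_pos: [0.5879, 0.1373, 0.1661]
ee_rot: [-3.141, -0.005, -0.091]
wrist_force: [-0.5, -1.3, 0.7]
width: 0.0005
finger_force: 0.7
time: 9.35
tool_pos: [0.5921, 0.198, 0.1625]
ee_rot: [-3.141, 0.001, -0.09]
wrist_force: [0.6, -0.3, 0.3]
width: 0.0003
finger_force: 0.0
```

```bash
python3 -m pendant '[[0,0.5,0,0,0,0,0],[0,0.5,0,0,0,0,0],[0,0.4,0,0,0,0,0],[0,0.4,0,0,0,0,0],[0,0.2,0,0,0,0,0],[0,0.1,0,0,0,0,0],[0,0,0,0,0,0,0],[0,0,0,0,0,0,0]]'
```

```text
time: 10.15
tool_pos: [0.5921, 0.2174, 0.163]
ee_rot: [-3.141, 0.0, -0.092]
wrist_force: [-0.1, -0.0, -0.0]
width: 0.0008
finger_force: 0.0
```

```bash
python3 -m pendant '[[0,0.2,0,0,0,0,0],[0,0.1,0,0,0,0,0],[0,0,0,0,0,0,0]]'; python3 -m pendant '[[0,0.2,0,0,0,0,0],[0,0.1,0,0,0,0,0],[0,0,0,0,0,0,0]]'; python3 -m pendant '[[0,0.2,0,0,0,0,0],[0,0,0,0,0,0,0],[0,0,0,0,0,0,0]]'
```

```text
time: 10.45
tool_pos: [0.5923, 0.2203, 0.163]
ee_rot: [-3.142, -0.0, -0.092]
wrist_force: [1.1, -1.2, -0.5]
width: -0.0
finger_force: 0.3
time: 10.75
tool_pos: [0.5924, 0.2218, 0.1631]
ee_rot: [3.139, -0.0, -0.093]
wrist_force: [0.1, -5.3, 0.7]
width: 0.0002
finger_force: 2.5
time: 11.05
tool_pos: [0.5924, 0.2218, 0.1631]
ee_rot: [3.135, -0.0, -0.094]
wrist_force: [-0.6, -9.9, 1.3]
width: 0.0002
finger_force: 4.7
```

The tray is seated on its stop (9.9 N, no further travel). Next I'll compute the door sweep.

```bash
python3 -m pendant '[[0,-2,0,0,0,0,0],[0,-3,0,0,0,0,0],[0,-2,4,0,0,0,0],[-2,-2,4,0,0,0,0],[-4,-2,1,0,0,0,0],[-4,0,0,0,0,0,0],[-4,0,0,0,0,0,0],[-2,0,0,0,0,0,0]]'; python3 - <<'E'
from h import *
a=1.477; ex=np.array([np.cos(a),np.sin(a)]); ey=np.array([-ex[1],ex[0]]); H=np.array([.593,.2335])+.085*ey
prev=None
for th in [1.75]+list(np.arange(1.6,-.01,-.1)):
    r=.135; off=.012+.003
    d=-np.sin(th)*ex-np.cos(th)*ey; n=-(np.cos(th)*ex-np.sin(th)*ey)
    p=H+r*d+off*n; print(round(th,2),p.round(4),None if prev is None else ((p-prev)*100).round(2)); prev=p
im=imaging.snapshot("wrist"); s=imaging.snapshot("scene"); cv2.imwrite("pics/w5.png",np.hstack([cv2.resize(im,(400,250)),cv2.resize(s[180:280,340:500],(400,250),interpolation=3)])[:,:,::-1])
E
```

```text
time: 11.85
tool_pos: [0.4298, 0.1159, 0.2538]
ee_rot: [-3.139, -0.001, -0.091]
wrist_force: [0.8, -0.4, -0.6]
width: 0.0003
finger_force: 0.0
1.75 [0.4575 0.1155] None
1.6 [0.4769 0.1093] [ 1.94 -0.62]
1.5 [0.4903 0.1068] [ 1.33 -0.25]
1.4 [0.5038 0.1057] [ 1.35 -0.11]
1.3 [0.5174 0.1059] [1.36 0.02]
1.2 [0.5309 0.1075] [1.35 0.16]
1.1 [0.5441 0.1104] [1.33 0.29]
1.0 [0.557  0.1146] [1.29 0.42]
0.9 [0.5694 0.1201] [1.24 0.55]
0.8 [0.5813 0.1268] [1.18 0.67]
0.7 [0.5923 0.1347] [1.11 0.78]
0.6 [0.6026 0.1436] [1.02 0.89]
0.5 [0.6119 0.1535] [0.93 0.99]
0.4 [0.6201 0.1643] [0.83 1.08]
0.3 [0.6273 0.1758] [0.71 1.15]
0.2 [0.6332 0.188 ] [0.6  1.22]
0.1 [0.638  0.2007] [0.47 1.27]
-0.0 [0.6414 0.2139] [0.34 1.31]
```

View pics/w5.png

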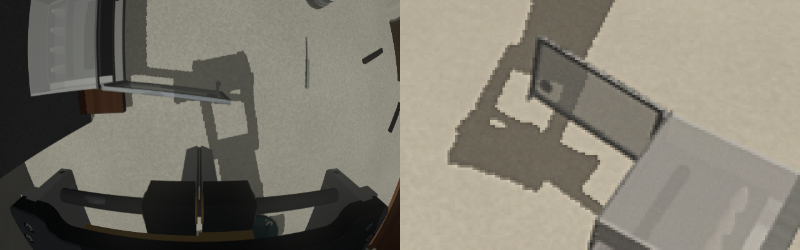

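The picture shows the tray home with the shaper inside it. The door is still open, and the fingers are on its outer side. Lowering, then sweeping the door.

```bash
python3 -m pendant '[[0,0,-4,0,0,0,0],[0,0,-4,0,0,0,0],[0,0,-3.2,0,0,0,0],[1.4,0,0,0,0,0,0],[1.4,0,0,0,0,0,0],[1.9,-0.6,0,0,0,0,0],[1.3,-0.3,0,0,0,0,0],[1.3,-0.1,0,0,0,0,0]]';  python3 -m pendant '[[1.4,0,0,0,0,0,0],[1.4,0.2,0,0,0,0,0],[1.3,0.3,0,0,0,0,0],[1.3,0.4,0,0,0,0,0],[1.2,0.5,0,0,0,0,0],[1.2,0.7,0,0,0,0,0],[1.1,0.8,0,0,0,0,0],[1,0.9,0,0,0,0,0]]'
```

```text
time: 12.75
tool_pos: [0.5064, 0.1052, 0.1405]
ee_rot: [-3.141, 0.001, -0.092]
wrist_force: [0.2, 0.6, 0.3]
width: 0.0004
finger_force: 0.2
time: 13.55
tool_pos: [0.6052, 0.1435, 0.1406]
ee_rot: [-3.142, 0.0, -0.092]
wrist_force: [-0.1, 0.2, -0.0]
width: 0.0003
finger_force: 0.2
```

```bash
python3 -m pendant '[[1,1,0,0,0,0,0],[1,1.1,0,0,0,0,0],[0.9,1.1,0,0,0,0,0],[0.8,1.2,0,0,0,0,0],[0.6,0.8,0,0,0,0,0],[0,0.4,0,0,0,0,0],[0,0,0,0,0,0,0]]'; python3 -m pendant '[[0.2,0.4,0,0,0,0,0],[0,0.4,0,0,0,0,0],[0,0.3,0,0,0,0,0],[0,0,0,0,0,0,0]]'
```

```text
time: 14.25
tool_pos: [0.6473, 0.1996, 0.1407]
ee_rot: [3.141, 0.0, -0.092]
wrist_force: [-0.8, 0.3, 0.3]
width: -0.0
finger_force: 0.0
time: 14.65
tool_pos: [0.6492, 0.2102, 0.141]
ee_rot: [-3.141, -0.0, -0.092]
wrist_force: [-1.1, -0.2, -1.3]
width: 0.0006
finger_force: 0.4
```

```bash
for i in 1; do python3 -m pendant '[[0,0.2,0,0,0,0,0],[0,0,0,0,0,0,0],[0,0,0,0,0,0,0]]'; python3 -m pendant '[[0,0.2,0,0,0,0,0],[0,0,0,0,0,0,0],[0,0,0,0,0,0,0]]'; done
```

```text
time: 14.95
tool_pos: [0.6491, 0.2102, 0.141]
ee_rot: [3.138, 0.0, -0.093]
wrist_force: [-0.9, -7.0, 0.4]
width: 0.0004
finger_force: 2.8
time: 15.25
tool_pos: [0.6491, 0.2102, 0.141]
ee_rot: [3.135, 0.001, -0.095]
wrist_force: [-1.5, -9.7, 0.7]
width: 0.0007
finger_force: 5.0
```

```bash
python3 - <<'E'
from h import *
im=imaging.snapshot("side"); s=imaging.snapshot("scene"); cv2.imwrite("pics/d6.png",np.hstack([cv2.resize(im[60:150,230:340],(400,327),interpolation=3),cv2.resize(s[190:290,380:502],(400,327),interpolation=3)])[:,:,::-1])
E
```

```text
(no output)
```

View pics/d6.png

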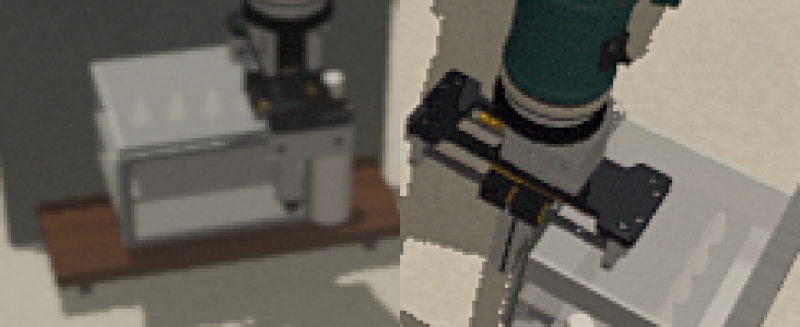

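The door is nearly or fully shut. The contact is holding at 9.7 N, so I'll press harder in small steps and watch for a snap.

```bash
python3 -m pendant '[[0,0.2,0,0,0,0,0],[0,0,0,0,0,0,0],[0,0,0,0,0,0,0]]'; python3 -m pendant '[[0,0.2,0,0,0,0,0],[0,0,0,0,0,0,0],[0,0,0,0,0,0,0]]';python3 -m pendant '[[0,0.2,0,0,0,0,0],[0,0,0,0,0,0,0],[0,0,0,0,0,0,0]]'
```

```text
time: 15.65
tool_pos: [0.649, 0.2101, 0.141]
ee_rot: [3.131, 0.001, -0.096]
wrist_force: [-1.0, -13.9, 1.9]
width: 0.0002
finger_force: 7.2
time: 15.95
tool_pos: [0.649, 0.21, 0.141]
ee_rot: [3.128, 0.001, -0.098]
wrist_force: [-3.3, -18.1, 2.5]
width: 0.0005
finger_force: 9.3
time: 16.25
tool_pos: [0.649, 0.21, 0.1411]
ee_rot: [3.125, 0.002, -0.099]
wrist_force: [-4.3, -22.4, 3.1]
width: 0.0002
finger_force: 11.5
```

```bash
python3 -m pendant '[[0,-0.8,0,0,0,0,0],[0,-1.5,0,0,0,0,0],[-1,-3,0,0,0,0,0],[-1,-4,3,0,0,0,0],[-1,-4,4,0,0,0,0],[-3,-4,0,0,0,0,0],[-3,-4,0,0,0,0,0],[0,0,0,0,0,0,0]]'
python3 - <<'E'
from h import *
im=imaging.snapshot("side"); s=imaging.snapshot("scene"); 
q=np.load("q.npy"); a=q[2]
for i in (1,): pass
L=lambda u,v,z:np.array([.593+np.cos(a)*u-np.sin(a)*v,.2335+np.sin(a)*u+np.cos(a)*v,z])
for n in("side","scene"):
  for th in(0,.07):
    print(n,th,proj(n,[L(-np.sin(th)*.166-.003*np.cos(th),.085-np.cos(th)*.166,z) for z in(.189,.093)]).round(1).tolist())
  print(n,"org front -y",proj(n,[L(0,-.085,.192),L(0,-.085,.09)]).round(1).tolist())
cv2.imwrite("pics/d7.png",np.hstack([cv2.resize(im[85:145,285:335],(400,480),interpolation=2),cv2.resize(s[220:320,380:463],(398,480),interpolation=2)])[:,:,::-1])
E
```

```text
time: 17.05
tool_pos: [0.558, 0.0095, 0.2058]
ee_rot: [3.14, -0.0, -0.097]
wrist_force: [-1.2, 0.9, 0.1]
width: 0.0003
finger_force: 0.0
side 0 [[315.1, 95.6], [314.8, 120.0]]
side 0.07 [[315.9, 97.6], [315.5, 122.1]]
side org front -y [[316.1, 94.1], [315.7, 120.0]]
scene 0 [[416.7, 265.8], [411.0, 288.0]]
scene 0.07 [[412.4, 263.3], [407.1, 285.6]]
scene org front -y [[417.2, 266.7], [411.1, 290.3]]
```

View pics/d7.png

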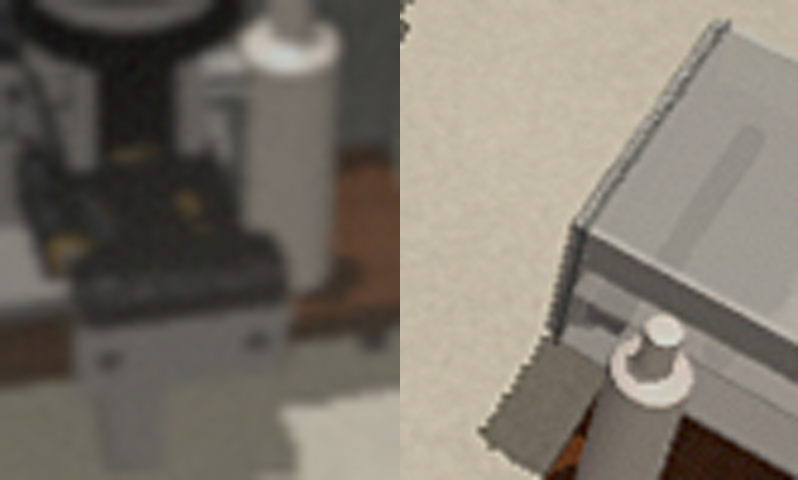

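The right-hand view shows the door flush along the front. Its free top corner is at scene pixel (417,267), against a predicted (416.7,265.8) for shut and (412,263) for ajar. It stayed there after I backed off, and the arm is clear.

```bash
python3 -c "
from bench import robot
print(robot.close_job())"
```

```text
the job is handed in; nothing more can be done
None
```

I laid the shaper in the tray's front trough and let go, pushed the tray home with the door still open, then shut the door onto its catch and handed the job in at about 17 s; the verdict was not shown.

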